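# Set the coffee grinder's number drum to 6 and bolt it

## Robot

A 6-joint arm with a two-finger parallel gripper is mounted at the origin on the work surface. World frame = base frame: x ahead of the robot, y to its left, z up, the work surface at z = 0. Lengths are in mm, angles in degrees, forces in N, time in s.
With the tool pointing down it reaches from about 275 to 1000 mm from the base axis. Payload 8.4 kg.
Tool frame: the origin (TCP) lies between the finger pads; the fingertips stand 22 mm ahead of it and the grasp point (between the pads) lies 3 mm ahead of it; z points along the fingers, y is the line along which they close (so a half turn about z gives the same grasp; the last joint's range is limited). The gripper opens to 85 mm and grips with 20 to 120 N. Pads are 22 mm wide; open, the fingers measure 114 mm over their backs; the gripper's body (76 mm by 85 mm) begins 54 mm behind the grasp point. The pads swing forward as they close: fully open they stand 13 mm farther back than shut.
Start: joints at [77.097, 20.225, 93.587, -0, 66.188, -0.138], TCP at [138.099, 609.555, 253.281] pointing down, gripper open.
Joint ranges: [-150.9, 150.9], [-52.94, 120.26], [3.33, 152.33], [-74.26, 254.26], [0, 154.13], [-172.89, 172.89]. Speed limits (degrees/s): [127.2, 127.2, 159.86, 180, 180, 180].

## Interface

Orientations are given as [roll, pitch, yaw] about the fixed x, y, z axes, in that order (R = Rz(yaw) Ry(pitch) Rx(roll)).
In Python, from plant import arm gives the robot as it stands.
- The arm moves only by the shell command python3 -m inch 'ROWS' [OPENING] [FORCE]. ROWS is JSON, a list of rows, each an object of numbers: "tx", "ty", "tz": the shift along the tool's x, y, z in mm; "ax", "ay", "az": the turn, a rotation vector about the tool's x, y, z in degrees. In form: [{"tx": .., "ty": .., "tz": .., "ax": .., "ay": .., "az": ..}, ...]. A call has 1 to 20 rows; each row is the pose to reach, as a shift and turn from the pose commanded when the call began, along the tool's axes at that moment; what a row does not reach only later rows make up. A row lasts 1/10 s, in which the tool goes at most 50 mm and 8.59 degrees, less where a joint would pass 70% of its speed; a pose out of reach is approached as far as the arm can. A call with a gripper value outside its range is refused whole. OPENING is the closure, from 0 (fully open) to 1 (shut), set as the call begins (- or left out, the last holds). The fingers move at their own pace and stop on an object; FORCE is the grip in N (left out, the last holds). Time passes only in rows, so rows that repeat a pose let the fingers close. It gives the time, the measured TCP pose, the force, the opening and the grip force at its end, in the units of the state.
- arm.read_state(): the state, without advancing time (a new reading comes with each control period).
- arm.capture(name): name is "scene" or "side" or "wrist"; returns a dict with "image" (480x640x3 uint8, red, green, blue), "z_map" (480x640 float32, mm along the optical axis (not along the pixel's ray), 0 where there is no reading), "fx", "fy", "cx", "cy" (pixels), "pose" (4x4, takes a point from camera to world coordinates); the wrist camera has in their place "mount" (4x4, takes a point from camera to tool coordinates, whose origin is the TCP and whose axes are the flange's). Camera axes: x right, y down, z forward; pixel columns grow to the right and rows downward; lengths in mm; the calibration is good to about 2 mm. A picture is of the moment at which its call begins: read the wrist's pose just before it.
- arm.job_done(): hands the job in; it is judged then, once.
The state is a dict: "time": time; "joint_pos": joint angles; "dq": joint speeds; "tau": joint torques, N m; "tool_pos": TCP position; "eef_rot": TCP orientation; "ft_force": force on the tool from outside, world axes, zero at the start; "torque": the same for the moment, N m; "opening": finger opening in mm; "grip_force": force on a finger pad.
Only numpy, scipy, OpenCV 4.12 (cv2) and the standard library are available. Lean on these libraries where they do the work, as an engineer would, in place of code of your own. Each camera call takes 0.05 s, during which the arm holds its last target. There are 200 camera calls.

## Task

Set the coffee grinder to grind 6: roll its sprung drum by the rubber tyre with light fingertip pressure until the 6 stands squarely in the middle of the small window, then push the orange lock bolt fully home so that its tongue locks the drum there, and let go. Never press the drum or push the bolt with more than 25 N (if the bolt meets a drum tooth, do not force it), and leave all the loose things on the counter where they are.

Things in the scene. Friction and masses are not known exactly. Their poses are not given: they have to be found in the camera images.
- grinder: White coffee grinder fixed to the counter, 150 (x) by 345 mm (y), turned up to 0.35 rad. Origin on the counter under the drum; x points away from the user, y along the axle: lock bolt (-y end), rubber tyre, windowed hood, mill tower (+y end). Heights: decks before and behind the drum and below the bolt (y -155 to -70 mm) 90 mm; hood (y 10 to 70) 134; tower (y 75 to 185) 170, with hopper 242.
- drum (a joint): Turning angle of the number drum in rad: number n (1 to 8) stands in the middle of the window at (n - 1) * 0.698, so the 6 at 3.491. It grows when the top of the drum moves to the grinder's +x; stops 0.2 rad beyond 1 and 8. Bearing friction: about 4 N along the tyre's rim turns it, and it stays where it is left.
- drum_axle (a point): Point on the drum's level axle (along the grinder's y), 85 mm above the counter, fixed to the grinder. The drum and axle are sprung: pressed down they yield 1 mm per 8 N (no preload), with a hard stop at 5 mm. On the drum's end facing the bolt stand nine brass teeth, 8 mm wide, 14 mm long, at 30 mm from the axis, one midway between each two numbers.
- tyre_top (a point): Top of the black rubber tyre at the middle of its width, the place to press and roll: 125 mm above the counter, fixed to the grinder (does not turn). The tyre is a smooth cylinder of radius 40 mm, 52 mm wide (grinder y -58 to -6 mm), open at the top. A fingertip pressed on it with 10 to 15 N carries it along; much less slips.
- window (a point): Middle of the window in the hood's top, 134 mm above the counter; the opening is 28 mm (x) by 40 mm (y), with a red index mark on either side. The black numbers are 20 mm high, read from the user's side; beside each are colour patches: 1, 2 blue; 3, 4 green; 5 grey; 6 yellow (the only one); 7, 8 red.
- bolt (a joint): Lock bolt sliding along the grinder's y axis, friction 2 N: 0 = drawn back, 0.020 m = fully home (towards the drum, +y; hard stop). After 6 mm its tongue enters between two drum teeth, but only if a number stands in the middle of the window to about 0.1 rad; otherwise it strikes a tooth and stops.
- bolt_knob (a point): Middle of the top face of the upright orange bolt knob, 145 mm above the counter; the knob is 24 mm (x) by 14 mm (y) by 45 mm high and moves with the bolt. Its -y side is free to push on.
- bolt_tip (a point): End of the bolt's steel tongue, 6 mm wide, 7 mm high, 118 mm above the counter; moves with the bolt.
- dosing_cup: Loose steel cup, 58 mm wide, 60 mm high, origin under its centre; leave alone.
- mug: Loose blue mug, 82 mm wide, 90 mm high, origin under its centre; leave alone.
- spoon: Loose spoon, 160 mm long, lying on the counter; leave alone.
- canister: Loose jar, 90 mm wide, 130 mm high, origin under its centre; leave alone.
- sugar_bowl: Loose white bowl, 110 mm wide, 55 mm high, origin under its centre; leave alone.
- tamper: Loose steel tamper, 58 mm wide, 85 mm high, origin under its centre; leave alone.
- espresso_cup: Loose small white cup, 64 mm wide, 55 mm high, origin under its centre; leave alone.

How it is judged:
By the outcome, as a careful person would: the job done as asked, in the order asked, and still so for the second after the job is handed in, with the robot touching nothing.
It also fails if it takes over 72 s, if anything falls off the work surface, if the arm or the gripper's body presses on something with over 40 N, if the wrist force passes 120 N, or if a joint passes its speed limit or range.

## Working session

There is one attempt and no reset: what is moved stays moved. The work goes in short steps, Python scripts to look and compute and a shell command to move; the robot and the scene stay as the last step left them, time stands still between calls to the robot, and variables do not carry over. Pictures are saved under pics/ and viewed, at most 10 in all, crops included, and the job is handed in when it is done.

```bash
ls; mkdir -p pics
python3 - <<'E'
from plant import arm
import cv2,numpy as np,pickle
s=arm.read_state();print(s)
a=arm.capture("scene");b=arm.capture("side")
pickle.dump((a,b),open('c.pkl','wb'))
for k in(a,b):print(k['fx'],k['cx'],k['cy'],k['pose'].round(3).tolist())
cv2.imwrite('pics/a.png',a['image'][...,::-1]);cv2.imwrite('pics/b.png',b['image'][...,::-1])
E
```

```text
pics
{'time': 0.0, 'joint_pos': array([ 7.70960413e+01,  2.02626775e+01,  9.36299606e+01, -1.23062705e-03,
        6.61864512e+01, -1.35966059e-01]), 'dq': array([-0.04673517,  0.0137853 , -0.01608072,  0.07443985, -0.08255923,
        0.11031109]), 'tau': array([ 8.11595019e-04, -6.05266070e+01, -3.42067623e+01,  1.63537861e-04,
        9.59754456e-03, -1.76651815e-05]), 'tool_pos': array([138.01736748, 609.11287924, 252.55296406]), 'eef_rot': array([-1.79920908e+02,  9.37483522e-04,  1.67232506e+02]), 'ft_force': array([-0.67832424, -0.27236559, -0.25171229]), 'torque': array([-0.01103311,  0.04821853,  0.08068751]), 'grip_force': 0.0, 'opening': 85.35437843136629}
469.71316738863385 312.9749545645575 233.56473732089688 [[-0.138, 0.641, -0.755, 1456.122], [0.99, 0.099, -0.097, 119.244], [0.013, -0.761, -0.648, 857.128], [0.0, 0.0, 0.0, 1.0]]
502.73654653983925 326.10918539892174 236.63546567438644 [[0.899, -0.26, 0.351, 149.738], [-0.437, -0.562, 0.702, -864.163], [0.015, -0.785, -0.619, 866.56], [0.0, 0.0, 0.0, 1.0]]
```

View pics/a.png

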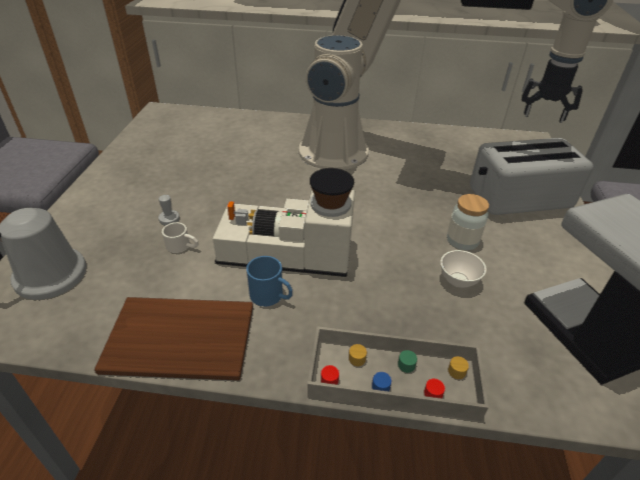

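View pics/b.png

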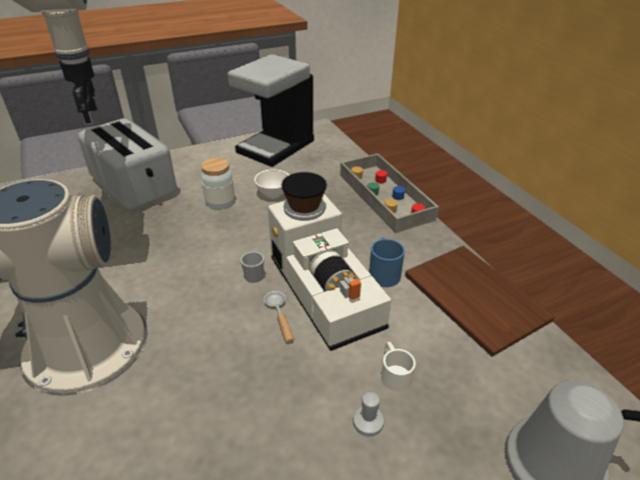

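The scene view shows the grinder around (285,235), with the knob at (232,210), the tyre at (264,222) and the window at (295,213). In the side view the knob is at (354,289), the tyre at (333,267) and the window at (320,242). The grinder's y axis points roughly along world +y.

```bash
python3 - <<'E'
import cv2,numpy as np,pickle
a,b=pickle.load(open('c.pkl','rb'))
def cloud(c):
    z=c['z_map'];v,u=np.indices(z.shape)
    p=np.stack([(u-c['cx'])/c['fx']*z,(v-c['cy'])/c['fy']*z,z],-1)
    return p@c['pose'][:3,:3].T+c['pose'][:3,3]
for n,c in(('scene',a),('side',b)):
    P=cloud(c);hsv=cv2.cvtColor(c['image'],cv2.COLOR_RGB2HSV)
    H,S,V=[hsv[...,i].astype(int) for i in range(3)];ok=c['z_map']>0
    reg=ok&(P[...,0]>250)&(P[...,0]<700)&(abs(P[...,1])<400)
    org=reg&(S>170)&(H<14)&(V>120)&(P[...,2]>85)&(P[...,2]<160)
    top=org&(P[...,2]>141)
    print(n,'orange',org.sum(),np.median(P[org],0),'top',top.sum(),P[top].mean(0) if top.any() else'', P[org][:,2].max() if org.any() else '')
    for h in(90,134,170):
        m=(reg&(abs(P[...,2]-h)<4)&(S<60)&(V>110)).astype(np.uint8)
        k,l,st,_=cv2.connectedComponentsWithStats(m)
        for i in range(1,k):
            if st[i,4]>60:
                q=P[l==i];r=cv2.minAreaRect(q[:,:2].astype(np.float32));print(h,st[i],np.round(q.mean(0)),np.round(r[0],1),np.round(r[1]),round(r[2],2))
    m=reg&(V<60)&(P[...,2]>100)&(P[...,2]<132)
    q=P[m];print('black',m.sum(),q.mean(0),np.percentile(q,[2,98],axis=0).round())
E
python3 - <<'E'
import cv2,pickle,numpy as np
a,b=pickle.load(open('c.pkl','rb'))
f=lambda i:cv2.resize(i[...,::-1],None,fx=4,fy=4,interpolation=cv2.INTER_CUBIC)
cv2.imwrite('pics/c.png',np.vstack([f(a['image'][165:235,210:360]),f(b['image'][220:290,270:420])]))
E
```

```text
scene orange 14 [ 543.6474702  -207.41703628  145.62210943] top 14 [ 544.64506768 -207.81949613  145.31509517] 149.2078301972249
90 [234 204  49   9 193] [ 480. -162.   91.] [ 485.3 -157.1] [ 34. 134.] 0.17
90 [ 212  208   93   41 1119] [ 592. -157.   91.] [ 598.1 -144.9] [260. 114.] 66.69
134 [283 198  26  15 268] [509. -48. 135.] [510. -48.] [59. 56.] 89.53
134 [278 212  27  18 326] [578. -47. 135.] [574.4 -47.5] [59. 60.] 2.71
170 [304 190  50  38 607] [586.  45. 170.] [544.3  42.5] [148. 109.] 0.8
black 375 [ 562.1849899  -118.10327722  117.07984309] [[ 532. -141.  101.]
 [ 581.  -96.  128.]]
side orange 114 [ 543.23244233 -215.08473363  139.33923171] top 52 [ 544.30041648 -211.97074826  145.54898936] 149.13833245010937
90 [203 175  30  11  69] [420. 372.  90.] [422.2 375.7] [36. 86.] 87.63
90 [ 278  245  114   79 2460] [ 537. -170.   91.] [ 545.2 -104.2] [152. 280.] 0.86
134 [278 224  71  34 881] [541. -42. 135.] [531.9 -36.8] [104. 154.] 76.01
170 [268 194  74  38 774] [529.  23. 171.] [542.8  40.8] [151. 112.] 0.03
black 448 [ 533.98392938 -120.2965483   119.93981951] [[ 509. -143.  102.]
 [ 569.  -97.  129.]]
```

View pics/c.png

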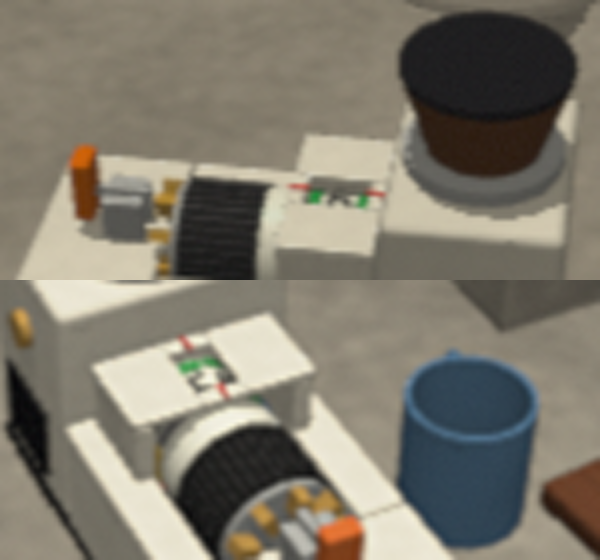

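The tower, hood and deck rectangles and the knob agree: origin ≈ (544, -88), yaw ≈ 0.5°, tyre top (544, -120, 125), knob (544.5, -210, 145). All heights match. A green number, 3 or 4, is in the window at about (335,195) in the upper crop. Next I'll move above the tyre with the gripper shut.

```bash
python3 -m inch '[{"tz":-50},{"tz":-97},{"tx":-557,"ty":-621,"tz":-97,"az":-13},{"tx":-557,"ty":-621,"tz":-97,"az":-13},{"tx":-557,"ty":-621,"tz":-97,"az":-13},{"tx":-557,"ty":-621,"tz":-97,"az":-13},{"tx":-557,"ty":-621,"tz":-97,"az":-13},{"tx":-557,"ty":-621,"tz":-97,"az":-13},{"tx":-557,"ty":-621,"tz":-97,"az":-13},{"tx":-557,"ty":-621,"tz":-97,"az":-13},{"tx":-557,"ty":-621,"tz":-97,"az":-13},{"tx":-557,"ty":-621,"tz":-97,"az":-13},{"tx":-557,"ty":-621,"tz":-97,"az":-13},{"tx":-557,"ty":-621,"tz":-97,"az":-13},{"tx":-557,"ty":-621,"tz":-97,"az":-13},{"tx":-557,"ty":-621,"tz":-97,"az":-13},{"tx":-557,"ty":-621,"tz":-97,"az":-13},{"tx":-557,"ty":-621,"tz":-97,"az":-13},{"tx":-557,"ty":-621,"tz":-97,"az":-13},{"tx":-557,"ty":-621,"tz":-97,"az":-13}]' 1 20
python3 -m inch '[{"tx":0},{"tx":0}]'
cat > h.py <<'E'
from plant import arm
import cv2,numpy as np
from scipy.spatial.transform import Rotation as R
def grab(name='wrist'):
    s=arm.read_state();c=arm.capture(name)
    T=np.eye(4);T[:3,:3]=R.from_euler('xyz',s['eef_rot'],degrees=True).as_matrix();T[:3,3]=s['tool_pos']
    if name=='wrist': c['pose']=T@c['mount']
    return s,c
def cloud(c):
    z=c['z_map'];v,u=np.indices(z.shape)
    p=np.stack([(u-c['cx'])/c['fx']*z,(v-c['cy'])/c['fy']*z,z],-1)
    return p@c['pose'][:3,:3].T+c['pose'][:3,3]
E
python3 - <<'E'
from h import *
s,c=grab();print(s['time'],s['tool_pos'],s['eef_rot'],s['ft_force']);print(c['mount'].round(3))
P=cloud(c);cv2.imwrite('pics/w.png',c['image'][...,::-1])
np.savez('w.npz',img=c['image'],P=P,z=c['z_map'],pose=c['pose'],K=[c['fx'],c['fy'],c['cx'],c['cy']])
E
```

```text
0.1 [138.00618381 609.16130394 252.63509319] [-1.79927226e+02  2.66723307e-04  1.67235666e+02] [-0.48567505  0.22377754 -0.46137662]
[[ 1.0000e-03 -9.6500e-01 -2.6400e-01  6.7104e+01]
 [ 1.0000e+00  0.0000e+00  1.0000e-03 -5.6000e-02]
 [-1.0000e-03 -2.6400e-01  9.6500e-01 -1.1940e+02]
 [ 0.0000e+00  0.0000e+00  0.0000e+00  1.0000e+00]]validation failed for argument at $[0]...
validation failed for argument at $[0]...
```

View pics/w.png

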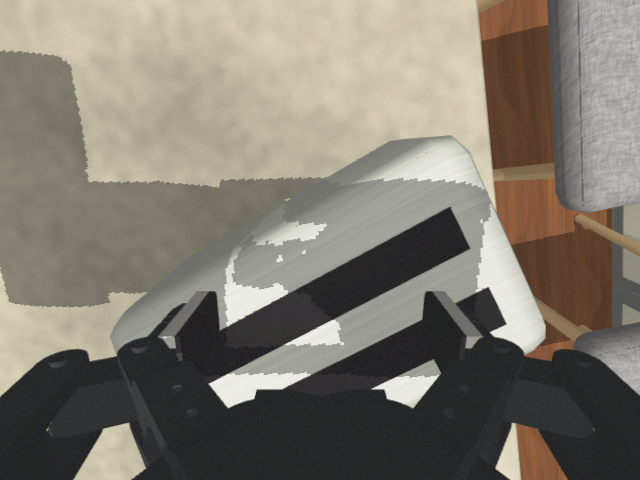

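The calls were refused: every row needs all six keys. The arm hasn't moved, and this view shows only the toaster below it. I'll retype the rows in full.

```bash
python3 -m inch '[{"tx":0,"ty":0,"tz":-50,"ax":0,"ay":0,"az":0},{"tx":0,"ty":0,"tz":-97,"ax":0,"ay":0,"az":0},{"tx":-557,"ty":-621,"tz":-97,"ax":0,"ay":0,"az":-13},{"tx":-557,"ty":-621,"tz":-97,"ax":0,"ay":0,"az":-13},{"tx":-557,"ty":-621,"tz":-97,"ax":0,"ay":0,"az":-13},{"tx":-557,"ty":-621,"tz":-97,"ax":0,"ay":0,"az":-13},{"tx":-557,"ty":-621,"tz":-97,"ax":0,"ay":0,"az":-13},{"tx":-557,"ty":-621,"tz":-97,"ax":0,"ay":0,"az":-13},{"tx":-557,"ty":-621,"tz":-97,"ax":0,"ay":0,"az":-13},{"tx":-557,"ty":-621,"tz":-97,"ax":0,"ay":0,"az":-13},{"tx":-557,"ty":-621,"tz":-97,"ax":0,"ay":0,"az":-13},{"tx":-557,"ty":-621,"tz":-97,"ax":0,"ay":0,"az":-13},{"tx":-557,"ty":-621,"tz":-97,"ax":0,"ay":0,"az":-13},{"tx":-557,"ty":-621,"tz":-97,"ax":0,"ay":0,"az":-13},{"tx":-557,"ty":-621,"tz":-97,"ax":0,"ay":0,"az":-13},{"tx":-557,"ty":-621,"tz":-97,"ax":0,"ay":0,"az":-13},{"tx":-557,"ty":-621,"tz":-97,"ax":0,"ay":0,"az":-13},{"tx":-557,"ty":-621,"tz":-97,"ax":0,"ay":0,"az":-13},{"tx":-557,"ty":-621,"tz":-97,"ax":0,"ay":0,"az":-13},{"tx":-557,"ty":-621,"tz":-97,"ax":0,"ay":0,"az":-13}]' 1 20
```

```text
time: 2.15
tool_pos: [545.5, -122.8, 349.6]
eef_rot: [-179.9, -0.0, -180.0]
ft_force: [0.3, -0.2, 0.2]
opening: -0.1
grip_force: 0.0
```

```bash
cat > look.py <<'E'
import sys
from h import *
s,c=grab();print(s['time'],s['tool_pos'].round(2),s['eef_rot'].round(2),s['ft_force'].round(1))
P=cloud(c);np.savez('w.npz',img=c['image'],P=P)
cv2.imwrite(f'pics/{sys.argv[1]}.png',c['image'][...,::-1])
hsv=cv2.cvtColor(c['image'],cv2.COLOR_RGB2HSV);H,S,V=[hsv[...,i].astype(int) for i in range(3)]
x,y,z=P[...,0],P[...,1],P[...,2]
base=(abs(x-544)<40)&(z>60)
def rep(n,m):
    if m.sum()>5: v,u=np.nonzero(m);print(n,m.sum(),P[m].mean(0).round(1),np.percentile(P[m],[3,97],axis=0).round(1).tolist(),'px',u.mean().round(),v.mean().round())
rep('orange',base&(S>160)&(H<16)&(z>120)&(y<-190)&(V>100));rep('orangetop',base&(S>160)&(H<16)&(z>142)&(y<-190))
rep('tyre',base&(V<70)&(y<-80)&(y>-160)&(z>105)&(z<130))
w=(y>-75)&(y<-20)&base
rep('red',w&(S>130)&((H<8)|(H>172))&(z>130)&(z<138)&(V>90))
rep('redlow',w&(S>130)&((H<8)|(H>172))&(z<131)&(V>60))
for n,h in(('yellow',(20,34)),('green',(45,90)),('blue',(95,130))): rep(n,w&(S>110)&(H>h[0])&(H<h[1])&(V>60)&(z<131))
rep('black#',w&(V<60)&(z<131)&(z>100))
E
python3 look.py w1
```

```text
2.15 [ 545.52 -122.77  349.57] [-1.7994e+02 -1.0000e-02 -1.7996e+02] [ 0.3 -0.2  0.2]
orange 445 [ 542.2 -205.9  139.9] [[531.8, -213.4, 122.5], [553.8, -200.7, 144.7]] px 235.0 213.0
orangetop 282 [ 543.5 -207.5  143.4] [[533.0, -213.5, 142.2], [553.9, -201.7, 144.7]] px 233.0 215.0
tyre 2929 [ 539.5 -117.5  118.3] [[510.3, -141.5, 106.3], [573.2, -94.0, 124.3]] px 325.0 206.0
red 50 [542.  -53.6 134.2] [[540.6, -74.9, 132.7], [543.4, -20.7, 135.3]] px 390.0 212.0
green 276 [541.9 -43.5 121.7] [[530.3, -63.3, 119.3], [556.6, -27.4, 123.7]] px 397.0 209.0
black# 91 [542.9 -46.9 121.8] [[532.2, -52.2, 119.9], [555.5, -39.8, 123.3]] px 394.0 210.0
```

View pics/w1.png

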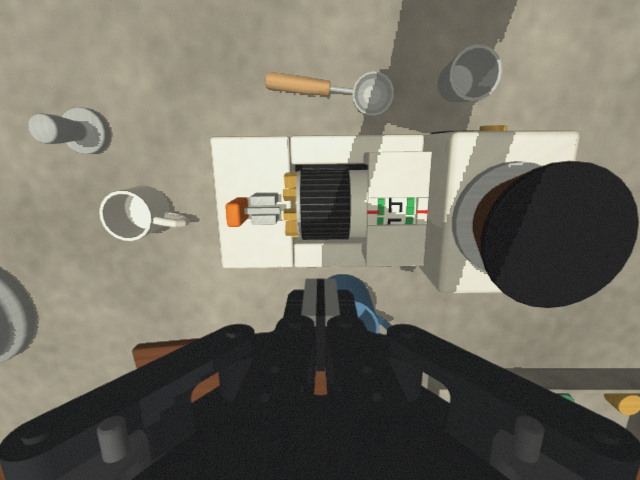

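Wrist view: the window is at (397,210), the tyre at (325,205), the knob at (235,213) and the red marks at about x=542. The digits appear upside down, and two of them may be showing. I'll enlarge the crop, turned by 180°.

```bash
python3 -c "
import cv2
i=cv2.imread('pics/w1.png')[185:240,355:440]
cv2.imwrite('pics/w1c.png',cv2.resize(cv2.rotate(i,cv2.ROTATE_180),None,fx=7,fy=7,interpolation=cv2.INTER_CUBIC))"
```

```text
(no output)
```

View pics/w1c.png

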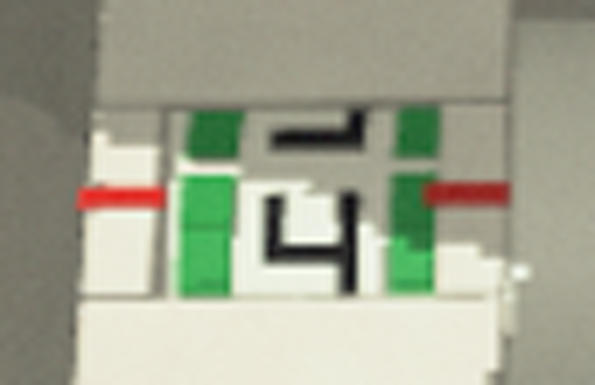

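The 4 sits below the mark (user's side) and the 3's lower edge above it, so the drum is at about 1.85 rad. It needs about +1.6 rad, or about 65 mm of tyre travel toward +x. I'll come down before the first stroke.

```bash
python3 -m inch '[{"tx":14,"ty":3,"tz":50,"ax":0,"ay":0,"az":0},{"tx":14,"ty":3,"tz":100,"ax":0,"ay":0,"az":0},{"tx":14,"ty":3,"tz":150,"ax":0,"ay":0,"az":0},{"tx":14,"ty":3,"tz":180,"ax":0,"ay":0,"az":0},{"tx":14,"ty":3,"tz":194,"ax":0,"ay":0,"az":0},{"tx":14,"ty":3,"tz":198,"ax":0,"ay":0,"az":0},{"tx":14,"ty":3,"tz":200,"ax":0,"ay":0,"az":0},{"tx":14,"ty":3,"tz":200,"ax":0,"ay":0,"az":0},{"tx":14,"ty":3,"tz":200,"ax":0,"ay":0,"az":0}]'
```

```text
time: 3.1
tool_pos: [531.1, -116.4, 151.8]
eef_rot: [-180.0, 0.1, -179.8]
ft_force: [0.7, 0.4, -0.1]
opening: 0.2
grip_force: 0.0
```

```bash
python3 -m inch '[{"tx":0,"ty":0,"tz":1,"ax":0,"ay":0,"az":0},{"tx":0,"ty":0,"tz":2,"ax":0,"ay":0,"az":0},{"tx":0,"ty":0,"tz":2,"ax":0,"ay":0,"az":0},{"tx":0,"ty":0,"tz":2,"ax":0,"ay":0,"az":0}]'
```

```text
time: 3.5
tool_pos: [530.1, -116.3, 148.4]
eef_rot: [180.0, 0.0, -179.8]
ft_force: [0.2, 0.2, 0.1]
opening: 0.0
grip_force: 0.0
```

```bash
python3 -m inch '[{"tx":0,"ty":-2,"tz":1,"ax":0,"ay":0,"az":0},{"tx":0,"ty":-2,"tz":2,"ax":0,"ay":0,"az":0},{"tx":0,"ty":-2,"tz":2,"ax":0,"ay":0,"az":0}]'
```

```text
time: 3.8
tool_pos: [530.2, -118.5, 146.3]
eef_rot: [-180.0, 0.0, -179.8]
ft_force: [0.0, -1.3, 1.9]
opening: 0.2
grip_force: 1.2
```

```bash
python3 -m inch '[{"tx":0,"ty":0,"tz":0.5,"ax":0,"ay":0,"az":0},{"tx":0,"ty":0,"tz":0.5,"ax":0,"ay":0,"az":0}]'
```

```text
time: 4.0
tool_pos: [530.3, -118.5, 146.0]
eef_rot: [-180.0, 0.0, -179.8]
ft_force: [-1.3, -2.8, 3.1]
opening: -0.1
grip_force: 2.0
```

```bash
python3 -m inch '[{"tx":0,"ty":0,"tz":0.6,"ax":0,"ay":0,"az":0},{"tx":0,"ty":0,"tz":1.2,"ax":0,"ay":0,"az":0},{"tx":0,"ty":0,"tz":1.2,"ax":0,"ay":0,"az":0}]'
```

```text
time: 4.3
tool_pos: [530.4, -118.6, 145.1]
eef_rot: [-180.0, 0.0, -179.8]
ft_force: [-2.0, -2.5, 7.8]
opening: 0.1
grip_force: 4.1
```

```bash
python3 -m inch '[{"tx":0,"ty":0,"tz":0.5,"ax":0,"ay":0,"az":0},{"tx":-2,"ty":0,"tz":0.6,"ax":0,"ay":0,"az":0},{"tx":-5,"ty":0,"tz":0.6,"ax":0,"ay":0,"az":0},{"tx":-8,"ty":0,"tz":0.6,"ax":0,"ay":0,"az":0},{"tx":-8,"ty":0,"tz":0.6,"ax":0,"ay":0,"az":0}]'
```

```text
time: 4.8
tool_pos: [538.5, -118.7, 144.9]
eef_rot: [-179.9, 0.0, -179.8]
ft_force: [-2.8, -4.0, 11.5]
opening: -0.1
grip_force: 6.0
```

```bash
python3 look.py w2
```

```text
4.8 [ 538.54 -118.69  144.87] [-1.7995e+02  4.0000e-02 -1.7975e+02] [-2.8 -4.  11.5]
orange 3381 [ 540.8 -205.3  137.8] [[531.8, -213.1, 122.0], [553.2, -200.8, 144.3]] px 108.0 320.0
orangetop 1601 [ 542.9 -207.3  143.4] [[533.0, -213.6, 142.2], [553.7, -201.7, 144.6]] px 96.0 331.0
tyre 8019 [ 525.5 -117.7  116.5] [[510.7, -142.7, 106.1], [549.3, -93.3, 122.9]] px 322.0 268.0
red 336 [541.7 -47.6 134.2] [[540.1, -74.4, 132.9], [543.3, -20.4, 135.2]] px 488.0 319.0
yellow 19 [516.9 -64.   96.6] [[504.2, -65.8, 81.3], [551.9, -59.0, 120.7]] px 428.0 241.0
green 1170 [545.6 -38.1 120.2] [[533.9, -60.9, 115.5], [562.1, -27.0, 122.1]] px 493.0 311.0
black# 585 [547.6 -47.2 120. ] [[535.7, -52.7, 115.6], [561.3, -39.3, 122.2]] px 473.0 315.0
```

```bash
python3 -m inch '[{"tx":-3,"ty":0,"tz":0,"ax":0,"ay":0,"az":0},{"tx":-6,"ty":0,"tz":0,"ax":0,"ay":0,"az":0},{"tx":-9,"ty":0,"tz":0,"ax":0,"ay":0,"az":0},{"tx":-12,"ty":0,"tz":0,"ax":0,"ay":0,"az":0},{"tx":-14,"ty":0,"tz":0,"ax":0,"ay":0,"az":0},{"tx":-14,"ty":0,"tz":0,"ax":0,"ay":0,"az":0}]'; python3 look.py w3 | egrep 'yell|green|black'
```

```text
time: 5.45
tool_pos: [552.5, -118.5, 144.8]
eef_rot: [-180.0, 0.0, -179.8]
ft_force: [-2.9, -2.6, 10.8]
opening: 0.0
grip_force: 5.6
green 661 [552.6 -37.2 119.5] [[544.8, -60.0, 116.3], [561.0, -26.7, 121.8]] px 496.0 297.0
black# 579 [547.4 -46.  119.7] [[533.2, -52.5, 116.1], [561.2, -39.5, 122.0]] px 479.0 287.0
```

The drum rolls along without slipping. I'll lift, go back and stroke again.

```bash
python3 -m inch '[{"tx":0,"ty":0,"tz":-3,"ax":0,"ay":0,"az":0},{"tx":0,"ty":0,"tz":-6,"ax":0,"ay":0,"az":0},{"tx":11,"ty":0,"tz":-6,"ax":0,"ay":0,"az":0},{"tx":22,"ty":0,"tz":-6,"ax":0,"ay":0,"az":0},{"tx":22,"ty":0,"tz":-4,"ax":0,"ay":0,"az":0},{"tx":22,"ty":0,"tz":-2,"ax":0,"ay":0,"az":0},{"tx":22,"ty":0,"tz":-1,"ax":0,"ay":0,"az":0},{"tx":22,"ty":0,"tz":0,"ax":0,"ay":0,"az":0},{"tx":22,"ty":0,"tz":0,"ax":0,"ay":0,"az":0}]'
```

```text
time: 6.4
tool_pos: [529.8, -118.6, 144.3]
eef_rot: [-180.0, -0.1, -179.8]
ft_force: [-6.1, -2.2, 10.9]
opening: -0.5
grip_force: 5.6
```

```bash
python3 -m inch '[{"tx":-2,"ty":0,"tz":0.2,"ax":0,"ay":0,"az":0},{"tx":-5,"ty":0,"tz":0.2,"ax":0,"ay":0,"az":0},{"tx":-8,"ty":0,"tz":0.2,"ax":0,"ay":0,"az":0},{"tx":-11,"ty":0,"tz":0.2,"ax":0,"ay":0,"az":0},{"tx":-14,"ty":0,"tz":0.2,"ax":0,"ay":0,"az":0},{"tx":-17,"ty":0,"tz":0.2,"ax":0,"ay":0,"az":0},{"tx":-20,"ty":0,"tz":0.2,"ax":0,"ay":0,"az":0},{"tx":-22,"ty":0,"tz":0.2,"ax":0,"ay":0,"az":0},{"tx":-22,"ty":0,"tz":0.2,"ax":0,"ay":0,"az":0}]'; python3 look.py w4 | egrep 'yell|green|black'
```

```text
time: 7.3
tool_pos: [553.0, -118.3, 144.7]
eef_rot: [-180.0, 0.1, -179.8]
ft_force: [-1.6, 0.2, 10.7]
opening: 0.1
grip_force: 5.5
yellow 378 [534.7 -40.5 120.7] [[531.9, -61.1, 119.3], [537.6, -26.7, 122.0]] px 496.0 260.0
black# 801 [546.9 -46.  119.9] [[533.5, -52.5, 115.7], [561.6, -39.5, 122.1]] px 479.0 285.0
```

The yellow patch is entering from the user's side with its upper edge at x=537.6. About 16 mm is left. Another stroke follows, kept a bit short.

```bash
python3 -m inch '[{"tx":0,"ty":0,"tz":-3,"ax":0,"ay":0,"az":0},{"tx":0,"ty":0,"tz":-6,"ax":0,"ay":0,"az":0},{"tx":10,"ty":0,"tz":-6,"ax":0,"ay":0,"az":0},{"tx":19,"ty":0,"tz":-6,"ax":0,"ay":0,"az":0},{"tx":19,"ty":0,"tz":-4,"ax":0,"ay":0,"az":0},{"tx":19,"ty":0,"tz":-2,"ax":0,"ay":0,"az":0},{"tx":19,"ty":0,"tz":-1,"ax":0,"ay":0,"az":0},{"tx":19,"ty":0,"tz":0,"ax":0,"ay":0,"az":0},{"tx":19,"ty":0,"tz":0,"ax":0,"ay":0,"az":0},{"tx":17,"ty":0,"tz":0.2,"ax":0,"ay":0,"az":0},{"tx":14,"ty":0,"tz":0.2,"ax":0,"ay":0,"az":0},{"tx":11,"ty":0,"tz":0.2,"ax":0,"ay":0,"az":0},{"tx":8,"ty":0,"tz":0.2,"ax":0,"ay":0,"az":0},{"tx":6,"ty":0,"tz":0.2,"ax":0,"ay":0,"az":0},{"tx":6,"ty":0,"tz":0.2,"ax":0,"ay":0,"az":0}]'; python3 look.py w5 | egrep 'yell|green|black|red'
python3 -c "
import cv2
i=cv2.imread('pics/w5.png')[235:345,410:580]
cv2.imwrite('pics/w5c.png',cv2.resize(cv2.rotate(i,cv2.ROTATE_180),None,fx=4,fy=4,interpolation=cv2.INTER_CUBIC))"
```

```text
time: 8.85
tool_pos: [546.9, -118.5, 144.6]
eef_rot: [-180.0, 0.1, -179.8]
ft_force: [-3.0, -0.8, 12.7]
opening: 0.1
grip_force: 6.4
red 349 [541.7 -49.  134.2] [[540.0, -74.5, 133.0], [543.7, -20.4, 135.4]] px 487.0 301.0
redlow 15 [507.  -62.9  89.2] [[504.0, -65.8, 76.0], [526.9, -42.5, 114.6]] px 430.0 202.0
yellow 1017 [541.3 -38.6 120.8] [[532.8, -61.0, 119.4], [551.3, -26.8, 122.1]] px 497.0 287.0
black# 752 [545.2 -45.8 120.1] [[533.6, -52.6, 116.5], [560.4, -39.4, 121.9]] px 479.0 294.0
```

View pics/w5c.png

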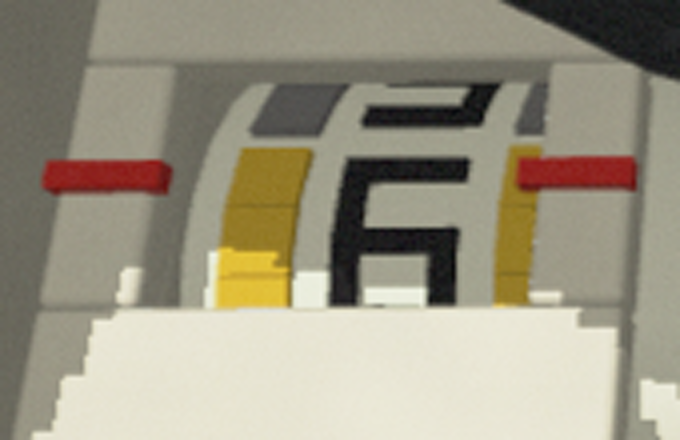

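The 6 is below the red mark (crop row ~172): its top is at row 157 and its middle bar at ~240. Next I'll measure the bar and the 5/6 gap in angle about the axle.

```bash
cat > ang.py <<'E'
import numpy as np,cv2
d=np.load('w.npz');P=d['P'];V=d['img'].max(-1).astype(int)
hsv=cv2.cvtColor(d['img'],cv2.COLOR_RGB2HSV);H,S,_=[hsv[...,i].astype(int) for i in range(3)]
x,y,z=P[...,0],P[...,1],P[...,2]
w=(y>-68)&(y<-22)&(z>105)&(z<126)&(abs(x-542)<22)
a=np.arctan2(x-541.7,z-84)
yel=w&(S>110)&(H>18)&(H<34)&(V>60);dk=w&(V<60)
r=np.hypot(x-541.7,z-84)[yel];print('radius',np.median(r))
print('yellow ang',np.percentile(a[yel],[1,99]).round(3),'dark y',np.percentile(y[dk],[2,98]))
b=np.arange(-.5,.6,.025)
yl,yh=np.percentile(y[dk],[2,98])
for lo,hi in zip(b,b[1:]):
    m=w&(a>=lo)&(a<hi);n=m&(y>yl)&(y<yh);print(round(lo,3),m.sum(),'yel',(yel&m).sum(),'dark',(dk&n).sum(),'/',n.sum())
E
python3 ang.py
```

```text
radius 37.242977863214826
yellow ang [-0.253  0.274] dark y [-52.71819397 -39.2996756 ]
-0.5 0 yel 0 dark 0 / 0
-0.475 0 yel 0 dark 0 / 0
-0.45 0 yel 0 dark 0 / 0
-0.425 0 yel 0 dark 0 / 0
-0.4 0 yel 0 dark 0 / 0
-0.375 0 yel 0 dark 0 / 0
-0.35 0 yel 0 dark 0 / 0
-0.325 0 yel 0 dark 0 / 0
-0.3 0 yel 0 dark 0 / 0
-0.275 45 yel 17 dark 0 / 12
-0.25 177 yel 56 dark 20 / 58
-0.225 175 yel 51 dark 25 / 66
-0.2 176 yel 56 dark 23 / 58
-0.175 164 yel 53 dark 22 / 60
-0.15 178 yel 55 dark 24 / 61
-0.125 179 yel 56 dark 25 / 64
-0.1 172 yel 49 dark 40 / 69
-0.075 165 yel 52 dark 62 / 62
-0.05 156 yel 53 dark 50 / 52
-0.025 153 yel 55 dark 47 / 50
0.0 143 yel 45 dark 11 / 45
0.025 177 yel 67 dark 14 / 59
0.05 148 yel 46 dark 9 / 55
0.075 148 yel 45 dark 12 / 55
0.1 150 yel 44 dark 15 / 62
0.125 140 yel 38 dark 11 / 57
0.15 143 yel 31 dark 36 / 67
0.175 127 yel 34 dark 52 / 53
0.2 123 yel 32 dark 49 / 51
0.225 102 yel 37 dark 11 / 24
0.25 114 yel 42 dark 0 / 28
0.275 89 yel 4 dark 0 / 42
0.3 115 yel 5 dark 0 / 43
0.325 126 yel 1 dark 0 / 41
0.35 138 yel 0 dark 6 / 42
0.375 134 yel 0 dark 27 / 66
0.4 104 yel 0 dark 37 / 45
0.425 87 yel 0 dark 31 / 32
0.45 89 yel 0 dark 27 / 36
0.475 70 yel 0 dark 6 / 18
0.5 87 yel 0 dark 6 / 18
0.525 84 yel 0 dark 10 / 33
0.55 67 yel 0 dark 3 / 20
```

The 6 stands at about −0.043 rad, so 1.7 mm more.

```bash
python3 -m inch '[{"tx":-0.6,"ty":0,"tz":0,"ax":0,"ay":0,"az":0},{"tx":-1.2,"ty":0,"tz":0,"ax":0,"ay":0,"az":0},{"tx":-1.7,"ty":0,"tz":0,"ax":0,"ay":0,"az":0},{"tx":-1.7,"ty":0,"tz":0,"ax":0,"ay":0,"az":0},{"tx":-1.7,"ty":0,"tz":-2,"ax":0,"ay":0,"az":0},{"tx":-1.7,"ty":0,"tz":-8,"ax":0,"ay":0,"az":0},{"tx":-1.7,"ty":0,"tz":-30,"ax":0,"ay":0,"az":0},{"tx":-1.7,"ty":0,"tz":-60,"ax":0,"ay":0,"az":0},{"tx":-1.7,"ty":0,"tz":-60,"ax":0,"ay":0,"az":0},{"tx":-1.7,"ty":0,"tz":-60,"ax":0,"ay":0,"az":0}]'; python3 look.py w6;sed -i 's/z-84/z-85/g' ang.py; python3 ang.py|egrep -v 'yel 0 dark 0'
python3 -c "
import cv2
i=cv2.imread('pics/w6.png')
cv2.imwrite('pics/w6c.png',cv2.resize(cv2.rotate(i[150:350,180:540],cv2.ROTATE_180),None,fx=2.2,fy=2.2,interpolation=cv2.INTER_CUBIC))"
```

```text
time: 9.9
tool_pos: [548.3, -118.2, 204.1]
eef_rot: [-180.0, 0.1, -179.8]
ft_force: [0.3, -0.4, -0.2]
opening: -0.1
grip_force: 0.0
9.9 [ 548.32 -118.25  204.08] [-1.7998e+02  9.0000e-02 -1.7976e+02] [ 0.3 -0.4 -0.2]
orange 1487 [ 541.5 -205.6  139. ] [[531.9, -213.3, 122.5], [553.3, -200.8, 144.5]] px 166.0 255.0
orangetop 841 [ 543.3 -207.5  143.4] [[533.2, -213.6, 142.2], [553.8, -201.9, 144.6]] px 159.0 260.0
tyre 7591 [ 536.5 -117.5  118.9] [[510.5, -142.1, 106.8], [568.9, -93.7, 124.2]] px 321.0 237.0
red 166 [541.9 -48.3 134.2] [[540.1, -74.4, 132.7], [543.5, -20.3, 135.3]] px 440.0 254.0
yellow 750 [541.2 -42.  122.1] [[531.3, -62.5, 120.5], [552.2, -26.9, 123.5]] px 444.0 247.0
black# 445 [543.5 -45.4 121.6] [[531.5, -52.4, 118.3], [559.1, -39.6, 123.5]] px 438.0 250.0
radius 37.647955425407226
yellow ang [-0.293  0.302] dark y [-52.57179024 -39.42002003]
-0.3 114 yel 35 dark 17 / 40
-0.275 82 yel 32 dark 25 / 25
-0.25 127 yel 43 dark 42 / 45
-0.225 70 yel 25 dark 6 / 22
-0.2 123 yel 46 dark 14 / 43
-0.175 73 yel 22 dark 7 / 23
-0.15 113 yel 41 dark 14 / 35
-0.125 89 yel 30 dark 7 / 30
-0.1 104 yel 39 dark 15 / 35
-0.075 93 yel 31 dark 10 / 32
-0.05 99 yel 31 dark 26 / 36
-0.025 87 yel 31 dark 29 / 29
0.0 93 yel 31 dark 25 / 34
0.025 89 yel 35 dark 10 / 20
0.05 85 yel 26 dark 4 / 34
0.075 85 yel 24 dark 7 / 30
0.1 82 yel 26 dark 4 / 27
0.125 84 yel 26 dark 7 / 33
0.15 84 yel 26 dark 4 / 28
0.175 90 yel 26 dark 11 / 37
0.2 86 yel 31 dark 29 / 31
0.225 88 yel 30 dark 26 / 27
0.25 84 yel 33 dark 22 / 23
0.275 56 yel 24 dark 1 / 14
0.3 60 yel 7 dark 0 / 26
0.325 75 yel 1 dark 0 / 29
0.4 86 yel 0 dark 10 / 39
0.425 64 yel 0 dark 21 / 27
0.45 65 yel 0 dark 20 / 20
0.475 45 yel 0 dark 13 / 14
0.5 15 yel 0 dark 1 / 1
```

View pics/w6c.png

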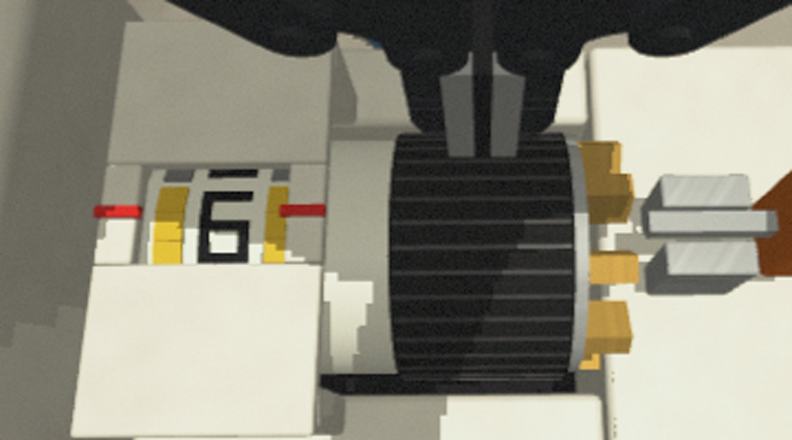

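With the fingers lifted, the 6 is centred on the red marks: its bars and the 5/6 gap give about −0.01 rad. I'll go behind the knob now, at -y face ≈ -214.5.

```bash
python3 -m inch '[{"tx":5,"ty":-45,"tz":0,"ax":0,"ay":0,"az":0},{"tx":5,"ty":-90,"tz":0,"ax":0,"ay":0,"az":0},{"tx":5,"ty":-122,"tz":0,"ax":0,"ay":0,"az":0},{"tx":5,"ty":-122,"tz":0,"ax":0,"ay":0,"az":0},{"tx":5,"ty":-122,"tz":25,"ax":0,"ay":0,"az":0},{"tx":5,"ty":-122,"tz":45,"ax":0,"ay":0,"az":0},{"tx":5,"ty":-122,"tz":57,"ax":0,"ay":0,"az":0},{"tx":5,"ty":-122,"tz":57,"ax":0,"ay":0,"az":0},{"tx":5,"ty":-122,"tz":57,"ax":0,"ay":0,"az":0}]'
```

```text
time: 10.85
tool_pos: [543.4, -239.8, 146.6]
eef_rot: [180.0, -0.0, -179.7]
ft_force: [0.8, 0.2, 0.4]
opening: -0.1
grip_force: 0.0
```

```bash
python3 -m inch '[{"tx":0,"ty":2,"tz":0,"ax":0,"ay":0,"az":0},{"tx":0,"ty":4,"tz":0,"ax":0,"ay":0,"az":0},{"tx":0,"ty":6,"tz":0,"ax":0,"ay":0,"az":0},{"tx":0,"ty":8,"tz":0,"ax":0,"ay":0,"az":0},{"tx":0,"ty":10,"tz":0,"ax":0,"ay":0,"az":0},{"tx":0,"ty":12,"tz":0,"ax":0,"ay":0,"az":0},{"tx":0,"ty":12,"tz":0,"ax":0,"ay":0,"az":0}]'; python3 look.py w7 | grep -E 'orange|green|yel'
```

```text
time: 11.55
tool_pos: [543.3, -228.1, 146.7]
eef_rot: [-180.0, 0.0, -179.8]
ft_force: [0.1, -0.1, 0.6]
opening: 0.3
grip_force: 0.2
orange 1776 [ 536.8 -207.6  139.4] [[531.6, -213.9, 122.5], [547.6, -201.6, 144.6]] px 371.0 301.0
orangetop 1089 [ 539.5 -206.9  143.9] [[532.5, -213.1, 142.2], [548.1, -201.4, 145.0]] px 374.0 312.0
green 7 [576.1 -64.3 102.1] [[575.6, -65.3, 100.5], [577.1, -63.3, 102.9]] px 622.0 338.0
```

```bash
python3 -m inch '[{"tx":0,"ty":1,"tz":0,"ax":0,"ay":0,"az":0},{"tx":0,"ty":2,"tz":0,"ax":0,"ay":0,"az":0},{"tx":0,"ty":3,"tz":0,"ax":0,"ay":0,"az":0},{"tx":0,"ty":4,"tz":0,"ax":0,"ay":0,"az":0},{"tx":0,"ty":5,"tz":0,"ax":0,"ay":0,"az":0},{"tx":0,"ty":6,"tz":0,"ax":0,"ay":0,"az":0},{"tx":0,"ty":6,"tz":0,"ax":0,"ay":0,"az":0}]'; python3 look.py w8 | grep -E 'orangetop'
```

```text
time: 12.3
tool_pos: [543.3, -222.0, 146.6]
eef_rot: [180.0, 0.0, -179.8]
ft_force: [-1.2, -1.0, 1.4]
opening: 0.3
grip_force: 0.7
orangetop 1082 [ 539.4 -200.9  143.9] [[532.5, -207.4, 142.3], [547.9, -195.4, 145.0]] px 373.0 312.0
```

```bash
python3 -m inch '[{"tx":0,"ty":1,"tz":0,"ax":0,"ay":0,"az":0},{"tx":0,"ty":2,"tz":0,"ax":0,"ay":0,"az":0},{"tx":0,"ty":3,"tz":0,"ax":0,"ay":0,"az":0},{"tx":0,"ty":4,"tz":0,"ax":0,"ay":0,"az":0},{"tx":0,"ty":4,"tz":0,"ax":0,"ay":0,"az":0}]'; python3 look.py w9 | grep -E 'orangetop'
```

```text
time: 12.85
tool_pos: [543.2, -218.0, 146.6]
eef_rot: [180.0, -0.0, -179.8]
ft_force: [-0.6, -2.0, 1.2]
opening: -0.0
grip_force: 0.7
orangetop 1100 [ 539.2 -196.9  144. ] [[532.3, -203.4, 142.3], [547.8, -191.3, 145.1]] px 373.0 312.0
```

The bolt has gone 10 mm with 2 N, so the tongue is already between the teeth. Going on, more slowly near the stop.

```bash
python3 -m inch '[{"tx":0,"ty":1,"tz":0,"ax":0,"ay":0,"az":0},{"tx":0,"ty":2,"tz":0,"ax":0,"ay":0,"az":0},{"tx":0,"ty":3,"tz":0,"ax":0,"ay":0,"az":0},{"tx":0,"ty":4,"tz":0,"ax":0,"ay":0,"az":0},{"tx":0,"ty":5,"tz":0,"ax":0,"ay":0,"az":0},{"tx":0,"ty":6,"tz":0,"ax":0,"ay":0,"az":0},{"tx":0,"ty":7,"tz":0,"ax":0,"ay":0,"az":0},{"tx":0,"ty":8,"tz":0,"ax":0,"ay":0,"az":0},{"tx":0,"ty":8.5,"tz":0,"ax":0,"ay":0,"az":0},{"tx":0,"ty":8.5,"tz":0,"ax":0,"ay":0,"az":0}]'; python3 look.py w10 | grep -E 'orangetop'
```

```text
time: 13.9
tool_pos: [543.2, -211.0, 146.7]
eef_rot: [-179.9, 0.0, -179.7]
ft_force: [-1.4, -9.9, -0.8]
opening: -0.1
grip_force: 4.9
orangetop 537 [ 538.  -193.2  144.3] [[532.0, -197.2, 142.2], [546.3, -190.2, 152.8]] px 365.0 309.0
```

```bash
python3 -m inch '[{"tx":0,"ty":0.3,"tz":0,"ax":0,"ay":0,"az":0},{"tx":0,"ty":0.6,"tz":0,"ax":0,"ay":0,"az":0},{"tx":0,"ty":0.9,"tz":0,"ax":0,"ay":0,"az":0},{"tx":0,"ty":0.9,"tz":0,"ax":0,"ay":0,"az":0}]'
```

```text
time: 14.35
tool_pos: [543.2, -210.8, 146.7]
eef_rot: [-179.8, 0.0, -179.7]
ft_force: [-2.6, -14.0, -1.1]
opening: 0.2
grip_force: 6.6
```

```bash
python3 -m inch '[{"tx":0,"ty":0.3,"tz":0,"ax":0,"ay":0,"az":0},{"tx":0,"ty":0.5,"tz":0,"ax":0,"ay":0,"az":0},{"tx":0,"ty":0.5,"tz":0,"ax":0,"ay":0,"az":0}]'; python3 look.py w11 | grep -E 'orangetop'
```

```text
time: 14.65
tool_pos: [543.3, -210.6, 146.7]
eef_rot: [-179.8, 0.0, -179.7]
ft_force: [-1.6, -14.8, -0.5]
opening: 0.1
grip_force: 7.6
orangetop 506 [ 537.9 -193.   144.4] [[532.0, -196.8, 142.4], [546.4, -190.2, 164.6]] px 365.0 309.0
```

Resistance rises at roughly 16.5 mm of travel, though my orange mask is clipped at y=-190. I'll back off and measure the knob before pushing harder.

```bash
sed -i 's/y<-190/y<-165/g' look.py; python3 -m inch '[{"tx":0,"ty":-5,"tz":0,"ax":0,"ay":0,"az":0},{"tx":0,"ty":-15,"tz":0,"ax":0,"ay":0,"az":0},{"tx":0,"ty":-15,"tz":-30,"ax":0,"ay":0,"az":0},{"tx":0,"ty":-15,"tz":-60,"ax":0,"ay":0,"az":0},{"tx":0,"ty":30,"tz":-60,"ax":0,"ay":0,"az":0},{"tx":0,"ty":60,"tz":-60,"ax":0,"ay":0,"az":0},{"tx":0,"ty":60,"tz":-60,"ax":0,"ay":0,"az":0},{"tx":0,"ty":60,"tz":-60,"ax":0,"ay":0,"az":0}]'; python3 look.py w12; python3 ang.py|egrep -v 'yel 0 dark 0'
python3 -c "
import cv2
i=cv2.imread('pics/w12.png')
cv2.imwrite('pics/w12c.png',cv2.resize(cv2.rotate(i[130:350,160:620],cv2.ROTATE_180),None,fx=1.7,fy=1.7,interpolation=cv2.INTER_CUBIC))"
```

```text
time: 15.5
tool_pos: [543.1, -148.0, 206.6]
eef_rot: [180.0, 0.0, -179.7]
ft_force: [0.9, 0.1, 0.7]
opening: -0.3
grip_force: 0.0
15.5 [ 543.05 -147.99  206.61] [ 180.      0.   -179.68] [0.9 0.1 0.7]
orange 1192 [ 540.7 -189.4  140.4] [[531.6, -196.2, 124.2], [553.0, -183.6, 144.5]] px 248.0 262.0
orangetop 810 [ 542.9 -190.3  143.4] [[533.0, -196.4, 142.2], [553.4, -184.3, 144.6]] px 245.0 267.0
tyre 7481 [ 536.5 -117.5  118.9] [[510.5, -142.2, 107.0], [568.7, -93.8, 124.3]] px 368.0 245.0
red 157 [541.9 -50.  134.2] [[540.1, -74.6, 132.9], [543.7, -20.9, 135.4]] px 485.0 262.0
redlow 13 [504.7 -65.3  92.3] [[504.1, -65.8, 83.2], [505.5, -64.4, 96.4]] px 441.0 190.0
yellow 627 [541.2 -39.2 122.1] [[531.5, -61.0, 120.6], [552.4, -26.8, 123.5]] px 493.0 254.0
black# 449 [543.8 -45.5 121.5] [[531.6, -52.6, 118.2], [559.4, -39.4, 123.6]] px 482.0 258.0
radius 37.65341138108797
yellow ang [-0.292  0.299] dark y [-52.72406545 -39.22949913]
-0.3 83 yel 25 dark 0 / 23
-0.275 104 yel 25 dark 43 / 44
-0.25 79 yel 27 dark 24 / 26
-0.225 107 yel 32 dark 14 / 39
-0.2 82 yel 29 dark 11 / 25
-0.175 104 yel 31 dark 14 / 40
-0.15 83 yel 30 dark 10 / 26
-0.125 95 yel 29 dark 15 / 33
-0.1 84 yel 24 dark 9 / 32
-0.075 105 yel 34 dark 13 / 40
-0.05 93 yel 32 dark 32 / 34
-0.025 83 yel 24 dark 29 / 29
0.0 85 yel 33 dark 25 / 26
0.025 80 yel 26 dark 8 / 25
0.05 83 yel 26 dark 4 / 32
0.075 78 yel 18 dark 4 / 25
0.1 72 yel 18 dark 8 / 29
0.125 75 yel 23 dark 3 / 31
0.15 79 yel 20 dark 7 / 31
0.175 97 yel 26 dark 19 / 41
0.2 76 yel 22 dark 26 / 28
0.225 63 yel 22 dark 20 / 21
0.25 60 yel 21 dark 19 / 21
0.275 63 yel 28 dark 2 / 12
0.3 62 yel 6 dark 0 / 30
0.4 67 yel 0 dark 11 / 29
0.425 70 yel 0 dark 29 / 39
0.45 46 yel 0 dark 12 / 14
0.475 49 yel 0 dark 16 / 16
0.5 20 yel 0 dark 4 / 4
```

View pics/w12c.png

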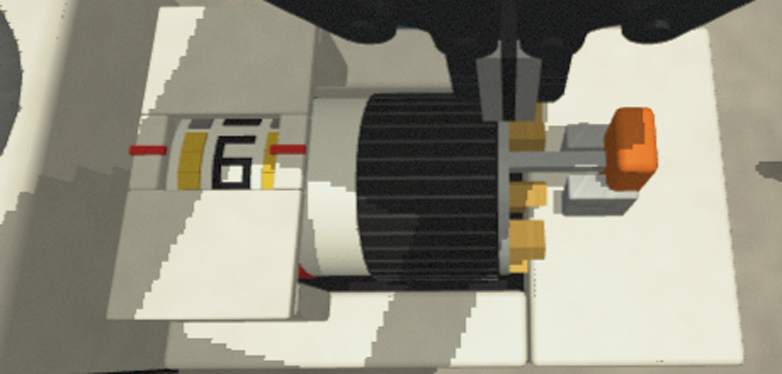

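The knob moved 17.2 mm, and the tongue at crop (505-600,158) appears to reach the drum's end disc. The 6 is still centred. I'll check the overlap numerically: fully home means the tongue stands 14 mm past the tooth ends.

```bash
python3 - <<'E'
import numpy as np,cv2
d=np.load('w.npz');P=d['P'];I=d['img'];h=cv2.cvtColor(I,cv2.COLOR_RGB2HSV);x,y,z=P[...,0],P[...,1],P[...,2]
t=(abs(x-542)<2.5)&(z>115)&(y>-185)&(y<-130)
o=np.argsort(y[t]);Y=y[t][o];Z=z[t][o];S=h[...,1][t][o];V=h[...,2][t][o]
for lo in range(-186,-134,2):
    k=(Y>=lo)&(Y<lo+2)
    if k.any():print(lo,k.sum(),np.median(Z[k]).round(1),np.median(S[k]),np.median(V[k]))
b=(h[...,0]>12)&(h[...,0]<28)&(h[...,1]>110)&(z>95)&(z<122)&(y>-180)&(y<-130)&(abs(x-542)<35)
print('teeth',b.sum(),np.percentile(y[b],[1,5,50,95,99]).round(1))
E
python3 -c "
import cv2,numpy as np
f=lambda n,u,v:cv2.resize(cv2.rotate(cv2.imread(f'pics/{n}.png')[v:v+80,u:u+130],cv2.ROTATE_180),None,fx=3.6,fy=3.6,interpolation=cv2.INTER_CUBIC)
cv2.imwrite('pics/cmp.png',np.vstack([f('w6',150,210),f('w12',230,215)]))"
```

```text
-186 196 257.6 22.0 38.0
-184 280 254.7 28.0 36.0
-182 137 253.2 21.0 36.0
-180 42 120.9 16.0 108.5
-178 88 238.8 18.5 39.0
-176 117 239.9 19.0 39.0
-174 119 240.2 19.0 40.0
-172 110 239.6 17.0 40.0
-170 40 121.0 14.5 118.0
-168 28 120.7 15.0 120.5
-166 26 120.5 15.0 121.5
-164 28 120.5 15.0 120.0
-162 27 120.3 15.0 121.0
-160 27 120.5 16.0 122.0
-158 35 120.5 16.0 122.0
-156 27 120.5 15.0 123.0
-154 27 120.2 14.0 123.0
-152 88 231.1 16.0 36.0
-150 105 220.9 16.0 38.0
-148 108 220.7 14.0 39.0
-146 107 230.7 16.0 36.0
-144 23 123.8 15.0 37.0
-142 20 123.6 17.5 35.0
-140 23 123.8 16.0 36.0
-138 30 123.5 17.5 35.0
-136 22 123.7 14.5 36.5
teeth 1145 [-161.4 -160.9 -155.  -149.1 -148.5]
```

View pics/cmp.png

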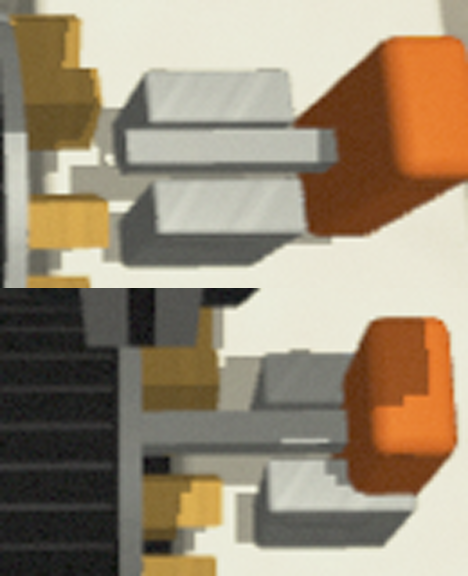

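The tongue now meets the end disc, about 14 mm past the tooth ends (teeth at y -161.5 to -147.5). In the earlier view its tip stood only about 3 mm short of them, so the bolt had started a little in. That fits 17.2 mm of travel to a firm stop at 15 N. The bolt is home, the 6 is centred, and the arm is clear.

```bash
python3 -c "
from plant import arm
print(arm.job_done())"
```

```text
the job is handed in; nothing more can be done
None
```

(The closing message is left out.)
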